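Feel a centrifuge rotor for spindle play

ROBOT

A 6-joint arm with a two-finger parallel gripper is mounted at the origin on the work surface. World frame = base frame: x ahead of the robot, y to its left, z up, the work surface at z = 0. Lengths are in m, angles in rad, forces in N, time in s.
With the tool pointing down it reaches from about 0.375 to 0.9 m from the base axis. Payload 3.1 kg.
Tool frame: the origin (TCP) lies between the finger pads; the fingertips stand 22 mm ahead of it and the grasp point (between the pads) lies 3 mm ahead of it; z points along the fingers, y is the line along which they close (so a half turn about z gives the same grasp; the last joint's range is limited). The gripper opens to 87 mm and grips with 3 to 60 N. Pads are 19 mm wide; open, the fingers measure 117 mm over their backs; the gripper's body (75 mm by 190 mm) begins 51 mm behind the grasp point.
Start: joints at [-1.442, 0.527, 1.433, -0, 1.181, -0.178], TCP at [0.189, -0.596, 0.245] pointing down, gripper open.
Joint ranges: [-3.08, 3.08], [-0.75, 2.2], [0.22, 2.44], [-1.43, 4.57], [0, 2.65], [-2.85, 2.85]. Speed limits (rad/s): [2.79, 2.79, 3.14, 3.14, 3.14, 3.14].

INTERFACE

Orientations are given as a unit quaternion [x, y, z, w].
In Python, from rig import get_obs, camera, get_calibration, hand_in, cut_out gives the robot as it stands.
- The arm moves only by the shell command python3 -m inch 'ROWS' [OPENING] [FORCE]. ROWS is JSON, one flat list of numbers, 6 for each row, row after row: the shift along the tool's x, y, z scaled (see below), then the turn, a rotation vector about the tool's x, y, z scaled (see below). A call has 1 to 20 rows; each row is the pose to reach, as a shift and turn from the pose commanded when the call began, along the tool's axes at that moment; what a row does not reach only later rows make up. The controller multiplies each number of a shift by 0.08 m and each number of a turn by 90 degrees. A row lasts 1/12 s, in which the tool goes at most 41.7 mm and 7.16 degrees, less where a joint would pass 70% of its speed; a pose out of reach is approached as far as the arm can. A call with a number of a shift or a turn outside -1 to 1 is refused whole. A call with a gripper value outside its range is refused whole. OPENING is the finger opening in mm, from 0 to 87, set as the call begins (- or left out, the last holds). The fingers move at their own pace and stop on an object; FORCE is the grip in N (left out, the last holds). Time passes only in rows, so rows that repeat a pose let the fingers close. It gives the time, the measured TCP pose, the force, the opening and the grip force at its end, in the units of the state.
- get_obs(): the state, without advancing time (a new reading comes with each control period).
- camera(name): name is "scene" or "top" or "wrist"; returns the picture (384x512x3 uint8, red, green, blue); there is no depth.
- get_calibration(name): a dict with "vertical_fov" (degrees; the focal length in pixels is half the picture's height over the tangent of half this angle, whatever the lens; pixels are square), "cx", "cy" (the principal point, pixels), "T" (4x4, takes a point from camera to world coordinates). Camera axes: x right, y down, z forward; pixel columns grow to the right and rows downward; lengths in m; the calibration is good to about 2 mm. The wrist camera is an equidistant fisheye: a pixel r from the principal point sees the ray r / f radians off the axis. A picture is of the moment at which its call begins: read the wrist's pose just before it. get_calibration takes no time and is no camera call; for the wrist camera it gives the pose at the moment of the call.
- hand_in(): hands the job in; it is judged then, once.
Trained networks look in the newest picture that a camera, given by its name, has taken for a name from the list of things; names that differ only in an ending like _2 or _b are one class to them, and where a whole thing is asked for, a point or a joint stands for the part that bears it (a point fixed in the world has none). Each returns a list of dicts, best first, with "conf" (0 to 1); they miss things now and then, are a little off and sometimes report something else, mostly with a low value. They report only what shows in the picture. A call takes as long as a camera call.
- cut_out(camera, thing): "region" (384x512 bool, what is visible of it) and "bbox" ([left, top, right, bottom] in pixels, round what is visible of it).
The state is a dict: "time": time; "q": joint angles; "joint_velocities": joint speeds; "joint_torque": joint torques, N m; "position": TCP position; "tool_rot": TCP orientation; "ft_force": force on the tool from outside, world axes, zero at the start; "moment": the same for the moment, N m; "grip_width": finger opening in m; "grip_force": force on a finger pad.
Only numpy, scipy, OpenCV 4.12 (cv2) and the standard library are available. Lean on these libraries where they do the work, as an engineer would, in place of code of your own. Each camera call takes 0.05 s, during which the arm holds its last target. There are 200 camera calls.

TASK

The lids are off both bench centrifuges. On the one with the flat disc rotor, take the knob in the middle of the disc and rock the rotor on its spindle to feel for play: first to the left (as seen from the robot) as far as it goes and hold a moment, then to the right as far as it goes and hold a moment, then let it back upright and let go. Leave the other centrifuge's cone-shaped rotor alone.

Things in the scene. Friction and masses are not known exactly. Their poses are not given: they have to be found in the camera images.
- disc_knob (a point): Grip point on the axis of the upright ivory knob (26 mm across, 48 tall) amid the flat metal disc (150 across) on a fixed cream centrifuge (200 wide, 230 deep, deck 120 high; disc 16 above deck). 18 mm below the knob's top, 30 above the disc, 174 above the worktop. Tilts with the rotor. x: level, machine front to back (away from robot); y: to its left seen from the robot; z: up the spindle.
- disc_rotor (a joint): Tilt of disc and knob, rad: 0 upright, + leaning left (+y of disc_knob), - right. Rocks only sideways, about a level front-to-back axis 114 mm below the grip point, between stops at -0.18 and +0.18 (grip point moves 20 mm each way). Rubber mounts spring it back upright; about 3 to 4 N sideways at the knob holds it at a stop. It does not spin.
- cone_rotor (a joint): Tilt, rad, 0 upright, of the rotor of the other centrifuge: same cream housing, but a white cone-shaped rotor (150 mm across) with a ring of six short tube caps and a slim black stem at its middle, top 204 mm above the worktop. Leave alone.
- cone_knob (a point): Point on the spindle axis of the cone-shaped rotor on the other centrifuge, 174 mm above the worktop, inside its black stem (22 mm across, top 30 mm above this point). Axes as for disc_knob. Only to tell where that machine stands; leave it alone.

How it is judged:
By the outcome, as a careful person would: the job done as asked, in the order asked, and still so for the second after the job is handed in, with the robot touching nothing.
It also fails if it takes over 42 s, if anything falls off the work surface, if the arm or the gripper's body presses on something with over 40 N, if the wrist force passes 120 N, or if a joint passes its speed limit or range.

## Working session

There is one attempt and no reset: what is moved stays moved. The work goes in short steps, Python scripts to look and compute and a shell command to move; the robot and the scene stay as the last step left them, time stands still between calls to the robot, and variables do not carry over. Pictures are saved under pics/ and viewed, at most 10 in all, crops included, and the job is handed in when it is done.

```bash
mkdir -p pics; python3 - <<'E'
from rig import *
import cv2,numpy as np
o=get_obs();print(o['time'],o['position'],o['tool_rot'],o['ft_force'])
ims=[]
for n in("scene","top"):
    im=camera(n);ims.append(im)
    for t in("disc_knob","disc_rotor","cone_rotor"):
        for r in cut_out(n,t)[:2]:
            v,u=np.nonzero(r['region']);print(n,t,r['conf'],r['bbox'],u.mean(),v.mean())
    c=get_calibration(n);print(n,c['vertical_fov'],c['cx'],c['cy'],np.round(c['T'],3).tolist())
cv2.imwrite('pics/a.png',cv2.resize(np.vstack(ims),(400,600))[:,:,::-1]) if 0 else [cv2.imwrite(f'pics/{i}.png',im[:,:,::-1]) for i,im in enumerate(ims)]
E
```

```text
0.0 [ 0.18868093 -0.59514342  0.24358573] [ 9.88257192e-01  1.52795974e-01  2.48515436e-05 -1.05424632e-03] [ 0.34230394 -0.31676722  0.36848447]
scene disc_knob 0.57 [180.9, 123.7, 238.7, 173.7] 210.1415544941381 147.34824142422926
scene disc_rotor 0.79 [180.1, 121.4, 239.8, 176.4] 210.19494112516355 147.29262974269517
scene cone_rotor 0.64 [262.3, 230.2, 340.1, 304.0] 299.99411903081625 266.45377558221594
scene 48.30842533118542 257.0154506710816 189.55229265723307 [[-0.874, 0.398, -0.279, 0.826], [0.486, 0.711, -0.509, 0.489], [-0.005, -0.581, -0.814, 0.924], [0.0, 0.0, 0.0, 1.0]]
top disc_knob 0.93 [291.3, 138.4, 360.1, 200.9] 325.94635908838245 167.49138410227906
top disc_rotor 0.97 [290.4, 131.6, 363.9, 199.7] 325.95336076817557 167.28422496570644
top cone_rotor 0.67 [124.5, 150.2, 193.8, 211.5] 156.54872226902555 179.89834316203314
top 53.216308264816945 251.4861532460444 195.1666641713052 [[-0.014, -0.987, 0.161, 0.401], [-1.0, 0.016, 0.009, -0.013], [-0.011, -0.161, -0.987, 0.963], [0.0, 0.0, 0.0, 1.0]]
```

View pics/0.png

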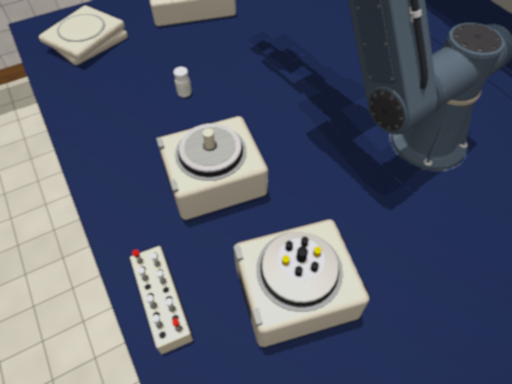

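View pics/1.png

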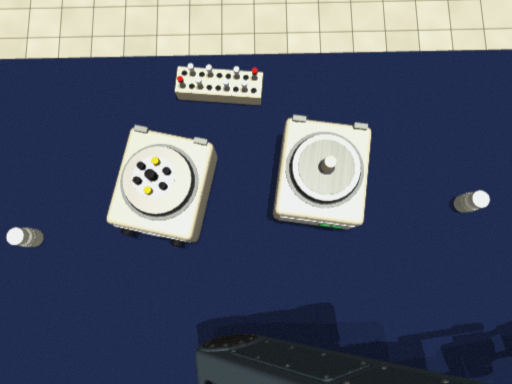

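The disc centrifuge is the right-hand one in the top view: knob top at (330,161) there and (209,132) in the scene view, hinges at (299,119) and (361,126). The cone machine is on the left at (157,180).

```bash
cat > h.py <<'E'
from rig import *
import numpy as np
from scipy.spatial.transform import Rotation as R
def ray(n,u,v,c=None):
    c=c or get_calibration(n);f=192/np.tan(np.radians(c['vertical_fov']/2));T=np.array(c['T'])
    x,y=u-c['cx'],v-c['cy']
    if n=='wrist':
        r=np.hypot(x,y);a=r/f;d=np.array([x/r*np.sin(a),y/r*np.sin(a),np.cos(a)])
    else: d=np.array([x/f,y/f,1])
    return T[:3,3],T[:3,:3]@d
def atz(n,u,v,z,c=None):
    o,d=ray(n,u,v,c);return o+d*(z-o[2])/d[2]
E
python3 - <<'E'
from h import *
print('top knob',atz('top',330,161,.192),'scene',atz('scene',209,131,.192))
print('disc',atz('top',326,167.4,.147),atz('scene',210.2,147.5,.147))
a,b=atz('top',299,119,.12),atz('top',361,126,.12);print('hinges',a,b,np.degrees(np.arctan2(*(a-b)[:2])))
a,b=atz('top',276,218,.12),atz('top',361,226,.12);print('front',a,b,np.degrees(np.arctan2(*(a-b)[:2])))
o=get_obs();print(R.from_quat(o['tool_rot']).as_matrix().round(3),o['position'])
E
```

```text
top knob [ 0.59595426 -0.16929107  0.192     ] scene [ 0.59172827 -0.17033786  0.192     ]
disc [ 0.59314971 -0.16903087  0.147     ] [ 0.59791163 -0.16062984  0.147     ]
hinges [ 0.71455315 -0.11739265  0.12      ] [ 0.69522247 -0.25843372  0.12      ] 7.804171181715379
front [ 0.48700612 -0.05904271  0.12      ] [ 0.46661782 -0.24477676  0.12      ] 6.264361127426516
[[ 0.953  0.302 -0.   ]
 [ 0.302 -0.953  0.   ]
 [ 0.    -0.    -1.   ]] [ 0.18877132 -0.59570689  0.24443369]
```

```bash
python3 -m inch '[0.46,-0.25,-0.4,0,0,0, 0.92,-0.5,-0.4,0,0,0, 0.92,-0.5,-0.4,0,0,0]' 70
python3 -m inch '[0.46,-0.25,0,0,0,0, 0.92,-0.5,0,0,0,0, 0.92,-0.5,0,0,0,0]'
python3 -m inch '[0.46,-0.25,0,0,0,0, 0.92,-0.5,0,0,0,0, 0.92,-0.5,0,0,0,0]'
python3 -m inch '[0.46,-0.25,0,0,0,0, 0.92,-0.5,0,0,0,0, 0.92,-0.5,0,0,0,0]'
python3 -m inch '[0.46,-0.25,0,0,0,0, 0.92,-0.5,0,0,0,0, 0.92,-0.5,0,0,0,0]'
python3 -m inch '[0.46,-0.25,0,0,0,0.07, 0.92,-0.5,0,0,0,0.14, 0.92,-0.5,0,0,0,0.21, 0.92,-0.5,0,0,0,0.273, 0.92,-0.5,0,0,0,0.273, 0.92,-0.5,0,0,0,0.273]'
python3 - <<'E'
from h import *
import cv2
o=get_obs();c=get_calibration('wrist');im=camera('wrist');cv2.imwrite('pics/w.png',im[:,:,::-1])
print(o['position'],R.from_quat(o['tool_rot']).as_matrix().round(3))
print(c['vertical_fov'],c['cx'],c['cy'],np.round(c['T'],3).tolist())
for t in('disc_knob','disc_rotor'):
  for r in cut_out('wrist',t)[:1]:
    v,u=np.nonzero(r['region']);print(t,r['conf'],r['bbox'],u.mean(),v.mean())
E
```

```text
time: 0.65
position: [0.25, -0.5321, 0.2781]
tool_rot: [0.988, 0.154, 0.001, -0.0]
ft_force: [0.4, 0.7, -1.1]
grip_width: 0.0747
grip_force: 0.0
time: 0.9
position: [0.3087, -0.4689, 0.2764]
tool_rot: [0.988, 0.156, 0.001, -0.003]
ft_force: [-0.5, 0.4, 0.7]
grip_width: 0.07
grip_force: 0.0
time: 1.15
position: [0.3665, -0.409, 0.2764]
tool_rot: [0.988, 0.156, 0.001, -0.002]
ft_force: [-0.2, 0.1, -0.5]
grip_width: 0.07
grip_force: 0.0
time: 1.4
position: [0.4244, -0.3493, 0.2765]
tool_rot: [0.988, 0.156, 0.001, -0.002]
ft_force: [-0.1, -0.6, -1.0]
grip_width: 0.0698
grip_force: 0.0
time: 1.65
position: [0.4826, -0.2895, 0.2765]
tool_rot: [0.988, 0.156, 0.001, -0.001]
ft_force: [0.0, 0.5, 0.5]
grip_width: 0.07
grip_force: 0.0
time: 2.15
position: [0.5369, -0.2342, 0.2763]
tool_rot: [0.998, -0.06, -0.0, 0.0]
ft_force: [-0.3, -0.1, 0.2]
grip_width: 0.0701
grip_force: 0.0
[ 0.53689046 -0.23420826  0.27633941] [[ 0.993 -0.119 -0.001]
 [-0.119 -0.993 -0.   ]
 [-0.001  0.    -1.   ]]
65.70646984690485 257.12755040633994 192.51614099553342 [[-0.119, -0.957, -0.266, 0.61], [-0.993, 0.115, 0.031, -0.243], [0.001, 0.268, -0.964, 0.416], [0.0, 0.0, 0.0, 1.0]]
disc_knob 0.66 [113.3, 55.9, 261.0, 211.6] 186.1484306409131 134.36973222124672
disc_rotor 0.84 [108.3, 56.8, 260.0, 212.4] 185.9706921293741 134.44894579975715
```

View pics/w.png

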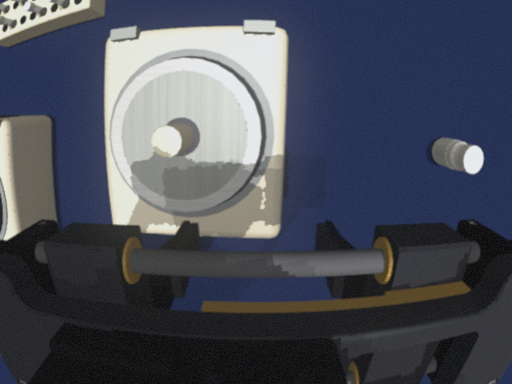

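The wrist view shows the disc (centre about (187,136)) and the knob top centred at about (166,141). The hinges are at (124,33) and (260,26).

```bash
python3 - <<'E'
from h import *
k=atz('wrist',166,141,.192);d=atz('wrist',187,135.5,.144);print(k,d)
a,b=atz('wrist',124,33,.12),atz('wrist',260,26,.12);print(a,b,np.degrees(np.arctan2(*(a-b)[:2])))
a,b=atz('wrist',112,230,.12),atz('wrist',280,236,.12);print(a,b,np.degrees(np.arctan2(*(a-b)[:2])))
o=get_obs();M=R.from_quat(o['tool_rot']).as_matrix()
for g in (k,d,(k+d)/2,np.array([.594,-.17,0])):
  print((M.T@(np.r_[g[:2],.177]-o['position'])/.08).round(3))
E
```

```text
[ 0.59840928 -0.17088063  0.192     ] [ 0.59781825 -0.17650988  0.144     ]
[ 0.7187761  -0.11573313  0.12      ] [ 0.69729726 -0.25709145  0.12      ] 8.639783475407175
[ 0.50422035 -0.0589343   0.12      ] [ 0.47713971 -0.25230212  0.12      ] 7.97226633948513
[ 0.669 -0.882  1.244]
[ 0.67  -0.811  1.244]
[ 0.669 -0.847  1.244]
[ 0.613 -0.886  1.244]
```

```bash
python3 -m inch '[0.33,-0.44,0,0,0,0.013, 0.65,-0.87,0,0,0,0.013, 0.65,-0.87,0.25,0,0,0.013, 0.65,-0.87,0.25,0,0,0.013, 0.65,-0.87,0.25,0,0,0.013]' 65
python3 - <<'E'
from h import *
import cv2
o=get_obs();c=get_calibration('wrist');im=camera('wrist');cv2.imwrite('pics/w2.png',im[:,:,::-1])
print(o['position'],o['ft_force'])
for z,p in((.192,[.598,-.171]),):pass
E
```

```text
time: 2.72
position: [0.5962, -0.1708, 0.2554]
tool_rot: [0.998, -0.071, -0.002, -0.0]
ft_force: [-0.3, 0.1, 0.2]
grip_width: 0.0651
grip_force: 0.0
[ 0.59615104 -0.17079009  0.2553768 ] [-0.27651362  0.06746554  0.23683309]
```

View pics/w2.png

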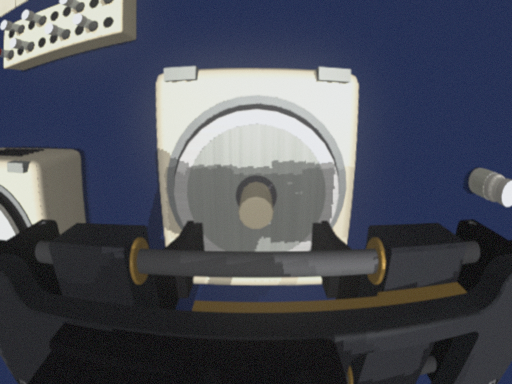

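The knob top at (256,212) sits centred between the fingers (columns 190 and 325), and the machine is square with the tool.

```bash
python3 - <<'E'
from h import *
print(atz('wrist',256,212,.192),get_obs()['position'])
E
python3 -m inch '[0,0,0.3,0,0,0, 0,0,0.6,0,0,0, 0,0,0.85,0,0,0, 0,0,0.98,0,0,0, 0,0,0.98,0,0,0, 0,0,0.98,0,0,0]'
python3 -m inch '[0,0,0,0,0,0, 0,0,0,0,0,0, 0,0,0,0,0,0, 0,0,0,0,0,0, 0,0,0,0,0,0, 0,0,0,0,0,0, 0,0,0,0,0,0, 0,0,0,0,0,0]' 10 15
```

```text
[ 0.59936662 -0.17122873  0.192     ] [ 0.59645662 -0.17156504  0.25625037]
time: 3.27
position: [0.5972, -0.1719, 0.1787]
tool_rot: [0.997, -0.072, 0.0, 0.0]
ft_force: [0.4, 0.3, 1.2]
grip_width: 0.0651
grip_force: 0.0
time: 3.93
position: [0.5975, -0.1706, 0.1783]
tool_rot: [0.997, -0.071, 0.0, -0.0]
ft_force: [0.1, 1.6, 1.7]
grip_width: 0.0254
grip_force: 15.0
```

```bash
python3 -m inch '[0,-0.045,0,-0.019,0,0, 0,-0.09,0.003,-0.038,0,0, 0,-0.132,0.006,-0.057,0,0, 0,-0.176,0.011,-0.076,0,0, 0,-0.22,0.017,-0.095,0,0, 0,-0.243,0.02,-0.105,0,0, 0,-0.243,0.02,-0.105,0,0, 0,-0.243,0.02,-0.105,0,0]' 10 25
python3 -m inch '[0,-0.012,0,-0.005,0,0, 0,-0.025,0,-0.01,0,0, 0,-0.025,0,-0.01,0,0, 0,-0.025,0,-0.01,0,0]'
```

```text
time: 4.6
position: [0.6003, -0.1517, 0.1769]
tool_rot: [0.994, -0.071, -0.006, 0.082]
ft_force: [-0.9, -0.6, 2.2]
grip_width: 0.0256
grip_force: 25.0
time: 4.93
position: [0.6005, -0.1498, 0.1765]
tool_rot: [0.993, -0.071, -0.006, 0.09]
ft_force: [-1.0, -0.4, 4.3]
grip_width: 0.0257
grip_force: 25.0
```

```bash
python3 -c "
from rig import *;o=get_obs();print(o['moment'],o['ft_force'])"
python3 -m inch '[0,-0.02,0,-0.008,0,0, 0,-0.04,0,-0.012,0,0, 0,-0.04,0,-0.012,0,0, 0,-0.04,0,-0.012,0,0]'
python3 - <<'E'
from h import *
import cv2
o=get_obs();print(o['moment'],o['ft_force']);ims=[camera('scene')[90:220,130:290],camera('top')[100:240,250:400]]
cv2.imwrite('pics/l.png',np.hstack([cv2.resize(i,(400,350)) for i in ims])[:,:,::-1])
E
```

```text
[ 0.15338685  0.14426622 -0.01841019] [-1.02293122 -0.36412742  4.28745366]
time: 5.27
position: [0.6007, -0.1486, 0.1762]
tool_rot: [0.992, -0.071, -0.007, 0.101]
ft_force: [-1.6, -6.7, 5.3]
grip_width: 0.0252
grip_force: 25.1
[-0.48539604  0.38345466 -0.0347157 ] [-1.63184305 -6.6655958   5.28904145]
```

View pics/l.png

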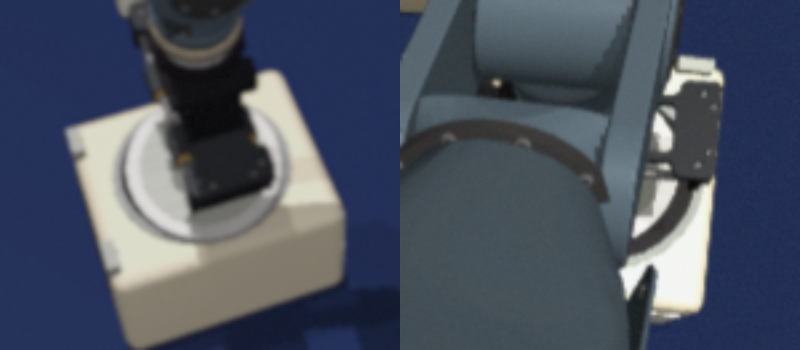

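```bash
python3 -m inch '[0,-0.015,0,0,0,0, 0,-0.015,0,0,0,0, 0,-0.015,0,0,0,0, 0,-0.015,0,0,0,0, 0,-0.015,0,0,0,0, 0,-0.015,0,0,0,0, 0,-0.015,0,0,0,0, 0,-0.015,0,0,0,0, 0,-0.015,0,0,0,0, 0,-0.015,0,0,0,0, 0,-0.015,0,0,0,0, 0,-0.015,0,0,0,0, 0,-0.015,0,0,0,0, 0,-0.015,0,0,0,0]'
python3 -m inch '[0,0.06,0.001,0.025,0,0, 0,0.11,0.005,0.045,0,0, 0,0.16,0.009,0.065,0,0, 0,0.21,0.015,0.085,0,0, 0,0.26,0.022,0.106,0,0, 0,0.317,0.029,0.127,0,0, 0,0.317,0.029,0.127,0,0, 0,0.317,0.029,0.127,0,0]'
python3 -m inch '[0,0.045,0,0.019,0,0, 0,0.09,0.003,0.038,0,0, 0,0.132,0.006,0.057,0,0, 0,0.176,0.011,0.076,0,0, 0,0.22,0.017,0.095,0,0, 0,0.243,0.02,0.105,0,0, 0,0.243,0.02,0.105,0,0, 0,0.243,0.02,0.105,0,0]'
python3 -m inch '[0,0.012,0,0.005,0,0, 0,0.025,0,0.01,0,0, 0,0.025,0,0.01,0,0, 0,0.025,0,0.01,0,0]'
```

```text
time: 6.53
position: [0.6007, -0.1485, 0.1762]
tool_rot: [0.992, -0.071, -0.007, 0.102]
ft_force: [-2.2, -8.7, 5.2]
grip_width: 0.0255
grip_force: 25.1
time: 7.2
position: [0.5974, -0.1708, 0.1782]
tool_rot: [0.997, -0.072, 0.0, 0.0]
ft_force: [-1.5, 0.2, 3.5]
grip_width: 0.0256
grip_force: 24.9
time: 7.87
position: [0.5946, -0.1893, 0.1764]
tool_rot: [0.994, -0.071, 0.006, -0.082]
ft_force: [0.2, 1.2, 3.5]
grip_width: 0.0253
grip_force: 24.9
time: 8.2
position: [0.5944, -0.1907, 0.1761]
tool_rot: [0.993, -0.071, 0.006, -0.091]
ft_force: [0.6, 3.2, 3.1]
grip_width: 0.0253
grip_force: 25.0
```

Left stop confirmed and held for over 1 s. Next I press into the right stop, with a check there.

```bash
python3 -m inch '[0,0.02,0,0.008,0,0, 0,0.04,0,0.012,0,0, 0,0.055,0,0.012,0,0, 0,0.055,0,0.012,0,0, 0,0.055,0,0.012,0,0, 0,0.055,0,0.012,0,0, 0,0.055,0,0.012,0,0, 0,0.055,0,0.012,0,0, 0,0.055,0,0.012,0,0, 0,0.055,0,0.012,0,0, 0,0.055,0,0.012,0,0, 0,0.055,0,0.012,0,0, 0,0.055,0,0.012,0,0, 0,0.055,0,0.012,0,0, 0,0.055,0,0.012,0,0, 0,0.055,0,0.012,0,0]'
```

```text
time: 9.53
position: [0.5943, -0.191, 0.1757]
tool_rot: [0.992, -0.071, 0.007, -0.104]
ft_force: [3.2, 11.6, 6.2]
grip_width: 0.0251
grip_force: 25.2
```

```bash
python3 -m inch '[0,-0.06,0.001,-0.025,0,0, 0,-0.11,0.005,-0.045,0,0, 0,-0.16,0.009,-0.065,0,0, 0,-0.21,0.015,-0.085,0,0, 0,-0.27,0.022,-0.106,0,0, 0,-0.333,0.029,-0.127,0,0, 0,-0.333,0.029,-0.127,0,0, 0,-0.333,0.029,-0.127,0,0, 0,-0.333,0.029,-0.127,0,0, 0,-0.333,0.029,-0.127,0,0, 0,-0.333,0.029,-0.127,0,0]'
python3 -m inch '[0,0,0,0,0,0, 0,0,0,0,0,0, 0,0,0,0,0,0, 0,0,0,0,0,0, 0,0,0,0,0,0, 0,0,0,0,0,0]' 65
python3 -m inch '[0,0,-0.2,0,0,0, 0,0,-0.5,0,0,0, 0,0,-0.8,0,0,0, 0,0,-1,0,0,0, 0,0,-1,0,0,0, 0,0,-1,0,0,0, 0,0,-1,0,0,0, 0,0,-1,0,0,0]'
python3 - <<'E'
from h import *
import cv2
cv2.imwrite('pics/e.png',camera('wrist')[:,:,::-1]);print(get_obs()['ft_force'],atz('wrist',256,212,.192))
E
```

```text
time: 10.45
position: [0.5975, -0.1697, 0.1778]
tool_rot: [0.997, -0.072, -0.0, -0.001]
ft_force: [2.7, 1.2, -3.2]
grip_width: 0.0254
grip_force: 25.0
time: 10.95
position: [0.5975, -0.1698, 0.1786]
tool_rot: [0.997, -0.071, 0.0, 0.0]
ft_force: [0.4, 0.2, -0.3]
grip_width: 0.0574
grip_force: 0.0
time: 11.62
position: [0.5965, -0.1692, 0.2567]
tool_rot: [0.997, -0.071, -0.002, -0.001]
ft_force: [0.1, -0.8, -0.6]
grip_width: 0.0647
grip_force: 0.0
[-0.4274334  -0.47323787 -0.06163942] [ 0.59931766 -0.16880419  0.192     ]
```

View pics/e.png

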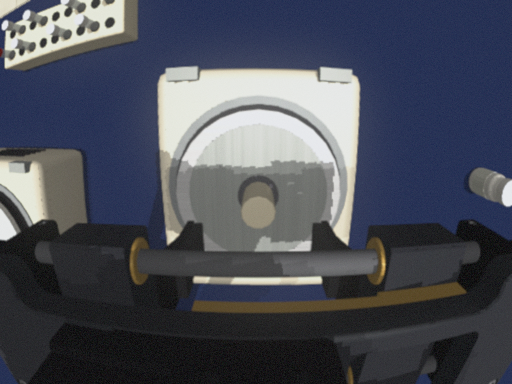

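The knob is upright again at (258,211), the gripper is clear of it, and nothing else has been disturbed.

```bash
python3 -c "
from rig import *;print(hand_in())"
```

```text
the job is handed in; nothing more can be done
None
```

I rocked the disc rotor to its left stop and held it there, then to its right stop and held it, let it back upright, let go of the knob and handed the job in; the cone rotor was not touched.

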